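# Unload the tray sealer, check-weigh the tub and pack it

## Robot

A 6-joint arm with a two-finger parallel gripper is mounted at the origin on the work surface. World frame = base frame: x ahead of the robot, y to its left, z up, the work surface at z = 0. Lengths are in m, angles in degrees, forces in N, time in s.
With the tool pointing down it reaches from about 0.3 to 0.75 m from the base axis. Payload 8.5 kg.
Tool frame: the origin (TCP) lies between the finger pads; the fingertips stand env.finger_overhang ahead of it and the grasp point (between the pads) lies 2 mm behind it (env.finger_overhang is the distance from the TCP to the fingertips, in m); z points along the fingers, y is the line along which they close (so a half turn about z gives the same grasp; the last joint's range is limited). The gripper opens to 85 mm and grips with 20 to 120 N. Pads are 22 mm wide; open, the fingers measure 114 mm over their backs; the gripper's body (76 mm by 85 mm) begins 54 mm behind the grasp point. The pads swing forward as they close: fully open they stand 13 mm farther back than shut.
Start: joints at [55.903, 21.807, 74.336, -0, 83.858, -12.336], TCP at [0.204, 0.511, 0.248] pointing down, gripper open.
Joint ranges: [-178.18, 178.18], [-50.72, 133.34], [12.68, 142.11], [-81.47, 261.47], [9.98, 163.14], [-165.26, 165.26]. Speed limits (degrees/s): [136.94, 136.94, 180, 180, 180, 180].

## Interface

Orientations are given as a 3x3 rotation matrix whose columns are the frame's x, y, z axes.
In Python, from rig import env gives the robot as it stands. The module is installed in compiled form; this text tells all that it offers.
- The arm moves only by the tool jog_arm, never from a script. Its arguments are lists of equal length, an entry for each row: "hand": the finger opening in m, from 0 to 0.0854; "travel": the shift along the world's x, y, z in m, a list of three; "yaw": the turn about the world's z in rad. A call has exactly 5 rows; each row shifts and turns the commanded pose from where the row before left it; what a row does not reach is not made up. A row lasts 1/8 s, in which the tool goes at most 62.5 mm and 10.7 degrees, less where a joint would pass 70% of its speed; a pose out of reach is approached as far as the arm can. A call is refused whole if a number of a shift passes 0.0625 or a number of a turn 0.188, either way. A call with a gripper value outside its range is refused whole. The fingers move at their own pace and stop on an object; "grip_force" is the grip in N (left out, the last holds). Time passes only in rows, so rows that do not move let the fingers close, or fill a call up. It gives the time, the measured TCP pose, the force, the opening and the grip force at its end, in the units of the state.
- env.observe(): the state, without advancing time (a new reading comes with each control period).
- env.get_image(name): name is "scene" or "top" or "wrist"; returns the picture (420x560x3 uint8, red, green, blue); there is no depth.
- env.calibration(name): a dict with "fx", "fy", "cx", "cy" (pixels), "position" and "rotation" of the camera in the world; the wrist camera has in their place "hand_eye" (4x4, takes a point from camera to tool coordinates, whose origin is the TCP and whose axes are the flange's). Camera axes: x right, y down, z forward; pixel columns grow to the right and rows downward; lengths in m; the calibration is good to about 2 mm. The wrist camera is an equidistant fisheye: a pixel r from the principal point sees the ray r / f radians off the axis. A picture is of the moment at which its call begins: read the wrist's pose just before it. calibration takes no time and is no camera call.
- env.close_job(): hands the job in; it is judged then, once.
The state is a dict: "time_s": time; "q": joint angles; "qvel": joint speeds; "joint_efforts": joint torques, N m; "position": TCP position; "tool_rot": TCP orientation; "ft_force": force on the tool from outside, world axes, zero at the start; "wrist_torque": the same for the moment, N m; "grip_width": finger opening in m; "gripper_force": force on a finger pad.
Only numpy, scipy, OpenCV 4.12 (cv2) and the standard library are available. Lean on these libraries where they do the work, as an engineer would, in place of code of your own. Each camera call takes 0.05 s, during which the arm holds its last target. There are 200 camera calls.

## Task

Lift the sealed tub out of the tray sealer's die and stand it on the pan of the bench scale; let go and leave it there for a moment so the weight can settle. Then pack it in the empty place in the carton row, standing on the carton's floor the same way round as its neighbours: there is no room for fingers between them, so take the tub from the scale by its ends this time. Keep the tub upright, set it down rather than dropping it, and leave the packed tubs and the other things on the bench as they are.

Things in the scene. Friction and masses are not known exactly. Their poses are not given: they have to be found in the camera images.
- tub_mid (a point): The sealed tub: white rigid plastic, green film lid with white and orange label, about 85 g. Point: its centre, half-way up. Axes: x across its width, y along its length, z up. 44 mm high. A stiff rim 44 mm (x) by 60 mm (y), 6 mm deep, runs round the top (16 to 22 mm above this point); the body below is narrower, 34 x 50 mm: grip it by the rim. Half a turn about z makes no difference.
- cavity (a point): Centre of the cavity in the sealer's aluminium die (118 mm in x, 96 mm in y), at the die's top face, 125 mm above the table. y points to the sealer's housing, z up. The tub hangs in it by its rim, length along y, rim top flush with the die, not stuck, 1.5 mm clearance. Finger slots 40 mm wide, 34 mm deep run along x out through both sides of the die; the ends (y) are closed, so only the tub's width can be held there.
- housing (a point): Tray sealer's housing, cream and steel, fixed: point at the middle of its front edge, 150 mm from the cavity towards the cavity's +y, 290 mm above the table; it is 256 mm wide and carries a film reel to 425 mm further back. Same axes as the cavity. On the other side of the die the drawer's front plate and pull bar reach 103 mm from the cavity (-y), below the die's top.
- pan (a point): Bench scale, white with a steel pan, fixed. Point: centre of the pan's top face, 52 mm above the table. x points away from the display, z up. The pan is 132 mm (x) by 148 mm (y), flat, without rim, and does not give; the display at the -x side (66 to 125 mm from the point) rises no higher than 55 mm above the table.
- carton_floor (a point): Open carton of brown board, fixed, for one row of four tubs. Point: centre of its inner floor, 3 mm above the table. y along the row, x across it, z up. Inside 201 mm (y) by 68 mm (x). Along both long sides only a low lip, 14 mm high; end walls (y) 44 mm. Tubs stand side by side, length along x, at y = -73.5, -24.5, 24.5 and 73.5 mm; one place is empty, any of the four.
- empty_place (a point): Centre of the carton's empty place, on its inner floor, where a thin yellow leaflet lies (nothing to feel). Axes as the carton's. A tub has 5 mm of play to its neighbours or the end wall and 4 mm to each lip: no room for fingers between neighbours, but over the low lips there is.
- packed1_mid (a point): A packed tub, same kind and size as the one to handle, loose in the carton. Point: its centre, half-way up. x across its width (along the row), y along its length.
- packed2_mid (a point): Another packed tub, the same.
- packed3_mid (a point): Another packed tub, the same.
- spray_mid (a point): Spray bottle, 58 mm across, 177 mm high, standing behind the work. Point on its axis at half height. To be left alone.
- tape: Roll of brown tape lying flat, 96 mm across, 24 mm high; origin at the centre of its underside. To be left alone.
- empties_mid (a point): Stack of nested empty white tubs, 44 x 60 mm, 74 mm high. Point at its centre, half-way up. To be left alone.
- stamp: Small date stamp standing up, 45 x 30 mm, 72 mm high, red top; origin at the centre of its underside. To be left alone.
- marker: White marker pen with a blue cap, 136 mm long along its x, 14 mm thick, lying on the table; origin under its middle. To be left alone.

How it is judged (in metres and radians):
On the way, in this order (a step that is already met when the one before it is completed fails the run):
1. the tub is lifted clear of the die (z of tub_mid in the frame of cavity above 0.03 m), for 0.1 s.
2. the tub stands upright and released on the scale's pan for a good half second (x of tub_mid in the frame of pan between -0.066 and 0.066 m and y of tub_mid in the frame of pan between -0.074 and 0.074 m and z of tub_mid in the frame of pan between 0.017 and 0.026 m and contact force between tub and scale above 0.2 N and contact force between the fingers and tub below 0.05 N and angle between tub_mid's own z axis and vertical below 0.1 rad and linear speed of tub below 0.02 m/s), for 0.6 s.
At the end, for the whole second after the job is handed in: The tub stands upright (within 6 degrees) and at rest on the carton's floor in the empty place (centre within 15 mm of it, within 10 mm of the row's line, length across the row within 14 degrees), released, and the three packed tubs stand in their places, shifted less than 15 mm (x of tub_mid in the frame of carton_floor between -0.01 and 0.01 m and y of tub_mid in the frame of carton_floor between -0.086 and 0.086 m and z of tub_mid in the frame of carton_floor between 0.017 and 0.026 m and horizontal distance between tub_mid and empty_place below 0.015 m and angle between each of tub_mid, packed1_mid, packed2_mid, packed3_mid's own z axis and vertical below 0.1 rad and angle between the y axis of tub_mid and the x axis of carton_floor, either way round below 0.25 rad and linear speed of tub below 0.02 m/s and contact force between the fingers and tub below 0.05 N and distance of each of packed1_mid, packed2_mid, packed3_mid from where it was at the start of the episode below 0.015 m); the robot touches nothing.
It fails at once if the tub is tipped more than 35 degrees (angle between tub_mid's own z axis and vertical above 0.61 rad).
It fails at once if the tub is dropped (falls free, faster than a 15 mm drop) (contact force between the fingers and tub below 0.01 N and linear speed of tub above 0.55 m/s).
It fails at once if a packed tub is pulled up, tipped over or pushed out of its place (more than 25 mm) (distance of any of packed1_mid, packed2_mid, packed3_mid from where it was at the start of the episode above 0.025 m or angle between any of packed1_mid, packed2_mid, packed3_mid's own z axis and vertical above 0.4 rad).
It fails at once if another thing on the bench is knocked over or shifted more than 30 mm (distance of any of spray_mid, tape, empties_mid, stamp, marker from where it was at the start of the episode above 0.03 m or angle between any of spray_mid, empties_mid, stamp's own z axis and vertical above 0.4 rad).
It also fails if it takes over 64 s, if anything falls off the work surface, if the arm or the gripper's body presses on something with over 40 N, if the wrist force passes 120 N, or if a joint passes its speed limit or range.

## Working session

There is one attempt and no reset: what is moved stays moved. The work goes in short steps, Python scripts to look and compute and a tool call to move; the robot and the scene stay as the last step left them, time stands still between calls to the robot, and variables do not carry over. Pictures are saved under pics/ and viewed, at most 10 in all, crops included, and the job is handed in when it is done.

Besides the shell and the picture viewer there is one more tool, called after "Call:" by a JSON object that holds its "name" and its "arguments", one argument or row to a line. jog_arm: Moves the arm, as the interface text tells. Its arguments: {"type":"object","properties":{"hand":{"type":"array"},"travel":{"type":"array"},"yaw":{"type":"array"},"grip_force":{"type":"number"}},"required":["hand","travel","yaw"]}

```bash
mkdir -p pics; python3 - <<'E'
from rig import env
import cv2,numpy as np
np.set_printoptions(precision=4,suppress=True)
for n in ("scene","top"):
    cv2.imwrite(f"pics/{n}0.png",cv2.cvtColor(env.get_image(n),cv2.COLOR_RGB2BGR)); print(n,env.calibration(n))
print(env.calibration("wrist"),env.finger_overhang); s=env.observe(); print(s["time_s"],s["position"],s["tool_rot"])
a=cv2.imread("pics/scene0.png");b=cv2.imread("pics/top0.png")
E
```

```text
scene {'fx': 409.0864244248872, 'fy': 409.0864244248872, 'cx': 282.81160483942307, 'cy': 207.9383545651694, 'position': array([ 1.1648, -0.2528,  1.0646]), 'rotation': array([[ 0.4376,  0.7114, -0.5499],
       [ 0.8992, -0.3506,  0.2618],
       [-0.0065, -0.609 , -0.7931]])}
top {'fx': 483.50027702105, 'fy': 483.50027702105, 'cx': 281.86997629158594, 'cy': 207.47769941003202, 'position': array([0.3599, 0.0577, 1.3527]), 'rotation': array([[ 0.0028, -0.9829,  0.1842],
       [-1.    , -0.0018,  0.0058],
       [-0.0054, -0.1843, -0.9829]])}
{'fx': 325.19226210127806, 'fy': 325.19226210127806, 'cx': 281.6390385085757, 'cy': 209.34554136936302, 'hand_eye': array([[ 0.0002, -0.9632, -0.269 ,  0.0688],
       [ 1.    , -0.    ,  0.0008, -0.0003],
       [-0.0008, -0.269 ,  0.9632, -0.126 ],
       [ 0.    ,  0.    ,  0.    ,  1.    ]])} 0.017
0.1 [0.2038 0.5106 0.2478] [[-0.9287  0.3707 -0.0007]
 [ 0.3707  0.9287 -0.0011]
 [ 0.0003 -0.0013 -1.    ]]
```

```bash
python3 - <<'E'
import cv2
for n in ("scene","top"):
    a=cv2.imread(f"pics/{n}0.png"); cv2.imwrite(f"pics/{n}0b.png",cv2.resize(a,(800,600),interpolation=cv2.INTER_CUBIC))
E
```

```text
(no output)
```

View pics/top0b.png

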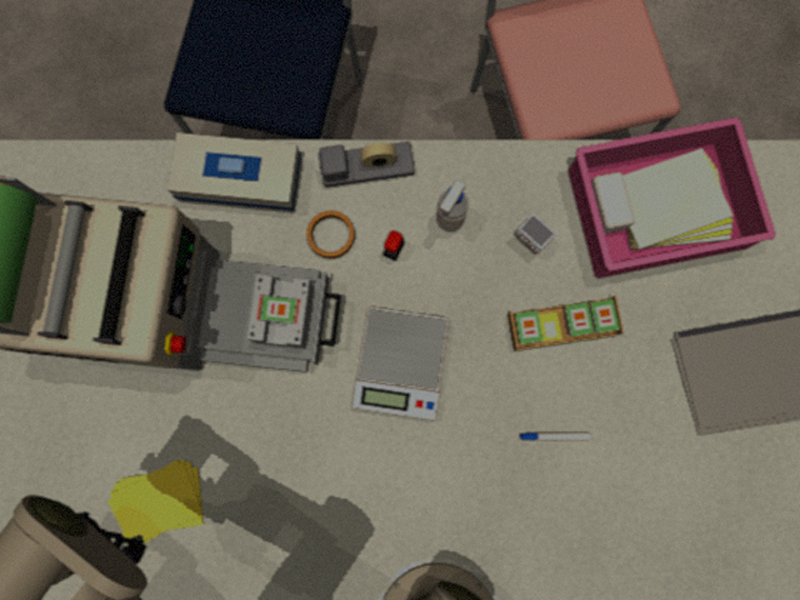

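View pics/scene0b.png

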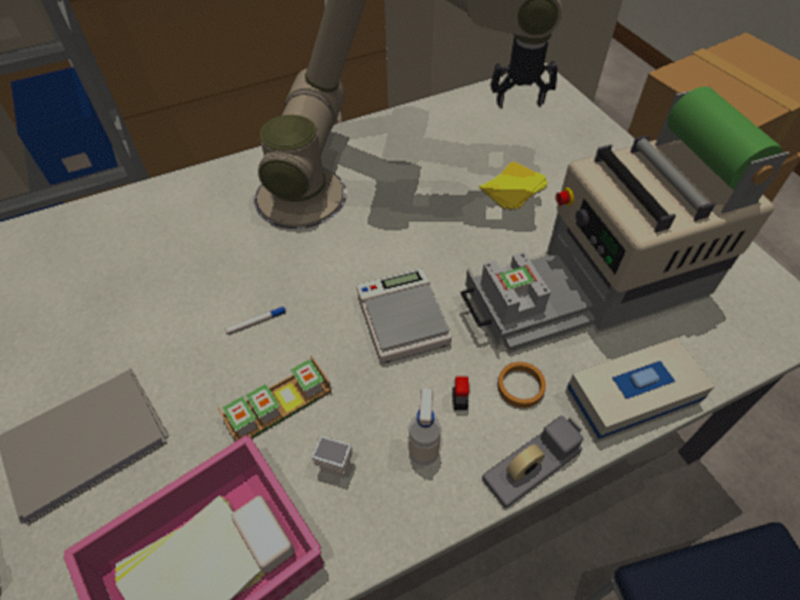

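The top view shows the tub in the die near (281,310), the scale pan near (405,347), and the carton near (566,323) with its yellow empty place second from the left. The scene view confirms all three. I'll enlarge these areas.

```bash
python3 - <<'E'
import cv2
a=cv2.imread("pics/top0.png")[180:300,172:438]; cv2.imwrite("pics/topc.png",cv2.resize(a,None,fx=3,fy=3,interpolation=cv2.INTER_CUBIC))
a=cv2.imread("pics/scene0.png")[165:315,150:400]; cv2.imwrite("pics/scenec.png",cv2.resize(a,None,fx=3.2,fy=3.2,interpolation=cv2.INTER_CUBIC))
E
```

```text
(no output)
```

View pics/topc.png

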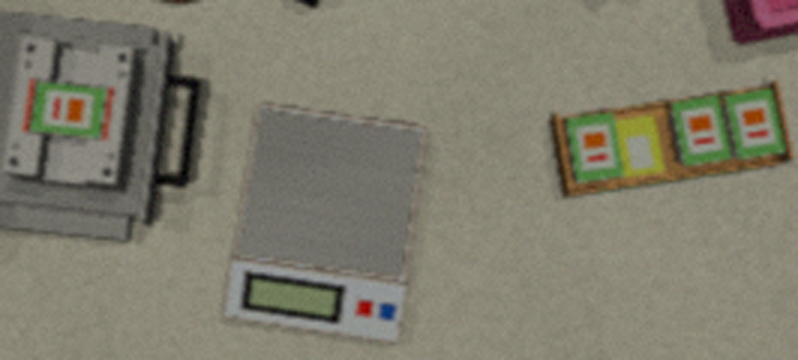

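View pics/scenec.png

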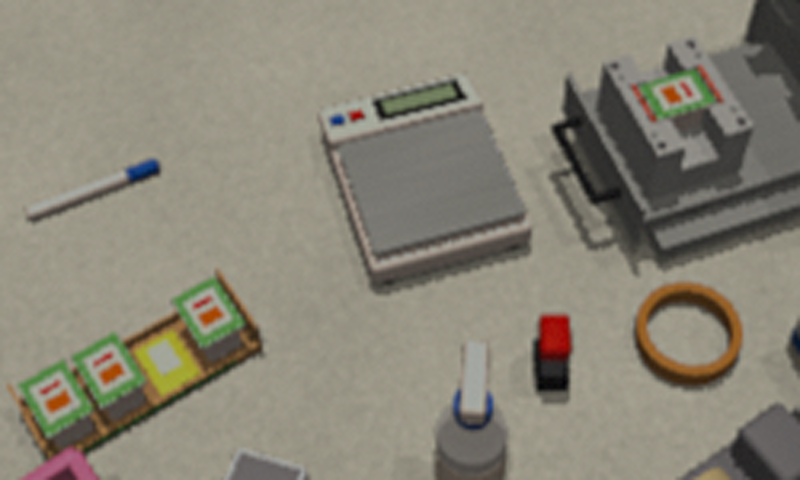

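```bash
cat > h.py <<'E'
from rig import env
import numpy as np, cv2
np.set_printoptions(precision=4,suppress=True)
def ray(n,px):
    c=env.calibration(n); d=np.array([(px[0]-c["cx"])/c["fx"],(px[1]-c["cy"])/c["fy"],1.]); d=c["rotation"]@d
    return c["position"],d/np.linalg.norm(d)
def wray(s,px):
    c=env.calibration("wrist"); v=(np.array(px)-[c["cx"],c["cy"]])/c["fx"]; r=np.linalg.norm(v)
    d=np.r_[v/r*np.sin(r),np.cos(r)] if r>0 else np.array([0,0,1.]); H=c["hand_eye"]; R=s["tool_rot"]
    return s["position"]+R@H[:3,3], R@(H[:3,:3]@d)
def tri(rs):
    A=sum(np.eye(3)-np.outer(d,d) for _,d in rs); b=sum((np.eye(3)-np.outer(d,d))@p for p,d in rs); return np.linalg.solve(A,b)
def atz(r,z): p,d=r; return p+d*(z-p[2])/d[2]
E
cat > m.py <<'E'
from h import *
T=lambda x,y:ray("top",((x+.5)/3-.5+172,(y+.5)/3-.5+180))
S=lambda x,y:ray("scene",((x+.5)/3.2-.5+150,(y+.5)/3.2-.5+165))
P=dict(tub=((71,110),(681,94),.125),pan1=((262,104),(525,215),.052),pan2=((425,127),(372,260),.052),pan3=((405,282),(342,152),.052),pan4=((238,262),(488,112),.052),
A=((596,150),(210,309),.047),leaf=((638,148),(165,362),.003),B=((701,133),(110,368),.047),C=((756,123),(57,400),.047))
for k,(t,s,z) in P.items(): print(k,tri([T(*t),S(*s)]),"top@z",atz(T(*t),z),"scene@z",atz(S(*s),z))
# die edges directions from top crop
for a,b in (((25,36),(5,172)),((132,47),(124,188)),((25,36),(132,47)),((570,120),(775,85)),((570,193),(785,158)),((262,104),(425,127)),((238,262),(262,104))):
    z=.125 if a[0]<200 else .03
    d=(atz(T(*b),z)-atz(T(*a),z)); print(a,b,np.degrees(np.arctan2(d[1],d[0])),np.linalg.norm(d[:2]))
E
python3 m.py
```

```text
tub [0.5683 0.2911 0.1219] top@z [0.5664 0.2878 0.125 ] scene@z [0.5711 0.2923 0.125 ]
pan1 [0.5842 0.1266 0.0509] top@z [0.5845 0.1277 0.052 ] scene@z [0.5844 0.1249 0.052 ]
pan2 [ 0.564  -0.0217  0.0473] top@z [ 0.5636 -0.0204  0.052 ] scene@z [ 0.5664 -0.0238  0.052 ]
pan3 [0.4266 0.0019 0.0334] top@z [ 0.4241 -0.0013  0.052 ] scene@z [0.4415 0.0012 0.052 ]
pan4 [0.4448 0.1537 0.0326] top@z [0.4415 0.1475 0.052 ] scene@z [0.46   0.1509 0.052 ]
A [ 0.5444 -0.1748  0.0444] top@z [ 0.5436 -0.1756  0.047 ] scene@z [ 0.5464 -0.1737  0.047 ]
leaf [ 0.552  -0.2248 -0.0007] top@z [ 0.5518 -0.2228  0.003 ] scene@z [ 0.5536 -0.226   0.003 ]
B [ 0.5603 -0.2723  0.0419] top@z [ 0.5594 -0.2714  0.047 ] scene@z [ 0.5635 -0.2718  0.047 ]
C [ 0.5696 -0.3226  0.0421] top@z [ 0.5687 -0.3217  0.047 ] scene@z [ 0.5727 -0.3216  0.047 ]
(25, 36) (5, 172) 174.1678718830599 0.119313216595395
(132, 47) (124, 188) 178.4247888271028 0.12261017205860032
(25, 36) (132, 47) -95.88360791496372 0.0936548844183538
(570, 120) (775, 85) -80.12104642906253 0.19344234919546877
(570, 193) (785, 158) -80.63464483572825 0.2006219053943722
(262, 104) (425, 127) -98.02798049741386 0.15210553060144513
(238, 262) (262, 104) -7.86759576533901 0.14685990161489818
```

The crops show the lid centre at (71,110) top and (681,94) scene, the pan corners, and the yellow leaflet at (638,148) top and (165,362) scene. The triangulated heights agree with the text. I'll move the wrist camera over the die, swinging clear of the housing first.

Call:
{"name": "jog_arm", "arguments": {
  "hand": [0.0854, 0.0854, 0.0854, 0.0854, 0.0854],
  "travel": [
    [0.02, -0.042, 0],
    [0.02, -0.042, 0],
    [0.02, -0.042, 0],
    [0.02, -0.042, 0],
    [0.02, -0.042, 0]
  ],
  "yaw": [-0.12, -0.12, -0.12, -0.12, -0.12]
}}

```text
time_s: 0.72
position: [0.3042, 0.2994, 0.2482]
tool_rot: [[-0.554, 0.832, -0.0], [0.832, 0.554, -0.0], [-0.0, -0.0, -1.0]]
ft_force: [-0.1, 0.9, -0.5]
grip_width: 0.0854
gripper_force: 0.0
```

Call:
{"name": "jog_arm", "arguments": {
  "hand": [0.0854, 0.0854, 0.0854, 0.0854, 0.0854],
  "travel": [
    [0.053, -0.002, 0.001],
    [0.053, -0.002, 0.001],
    [0.053, -0.002, 0.001],
    [0.053, -0.002, 0.001],
    [0.053, -0.002, 0.001]
  ],
  "yaw": [-0.135, -0.135, -0.135, -0.135, -0.135]
}}

```text
time_s: 1.35
position: [0.5705, 0.2905, 0.2529]
tool_rot: [[0.089, 0.996, -0.001], [0.996, -0.089, -0.0], [-0.0, -0.001, -1.0]]
ft_force: [-0.2, 0.4, 1.1]
grip_width: 0.0855
gripper_force: 0.0
```

Call:
{"name": "jog_arm", "arguments": {
  "hand": [0.0854, 0.0854, 0.0854, 0.0854, 0.0854],
  "travel": [
    [0, 0, 0],
    [0, 0, 0],
    [0, 0, 0],
    [0, 0, 0],
    [0, 0, 0]
  ],
  "yaw": [0, 0, 0, 0, 0]
}}

```text
time_s: 1.98
position: [0.5685, 0.291, 0.2537]
tool_rot: [[0.083, 0.997, 0.0], [0.997, -0.083, 0.0], [0.0, 0.0, -1.0]]
ft_force: [-0.4, 0.1, 0.1]
grip_width: 0.0853
gripper_force: 0.0
```

```bash
cat > w.py <<'E'
import sys; from h import *
import pickle
n=sys.argv[1]; s=env.observe(); im=cv2.cvtColor(env.get_image("wrist"),cv2.COLOR_RGB2BGR)
pickle.dump({k:s[k] for k in("position","tool_rot")},open(f"pics/{n}.pkl","wb")); cv2.imwrite(f"pics/{n}_raw.png",im)
cv2.imwrite(f"pics/{n}.png",cv2.resize(im,(800,600),interpolation=cv2.INTER_CUBIC))
print(s["time_s"],s["position"],np.degrees(np.arctan2(s["tool_rot"][1,1],s["tool_rot"][0,1])),s["ft_force"],s["grip_width"],s["q"])
E
python3 w.py w1
```

```text
1.975 [0.5685 0.291  0.2537] -4.780638681004677 [-0.4279  0.0727  0.0895] 0.08526882031287286 [16.5025 30.8188 58.2339 -0.0006 90.9289 21.2831]
```

View pics/w1.png

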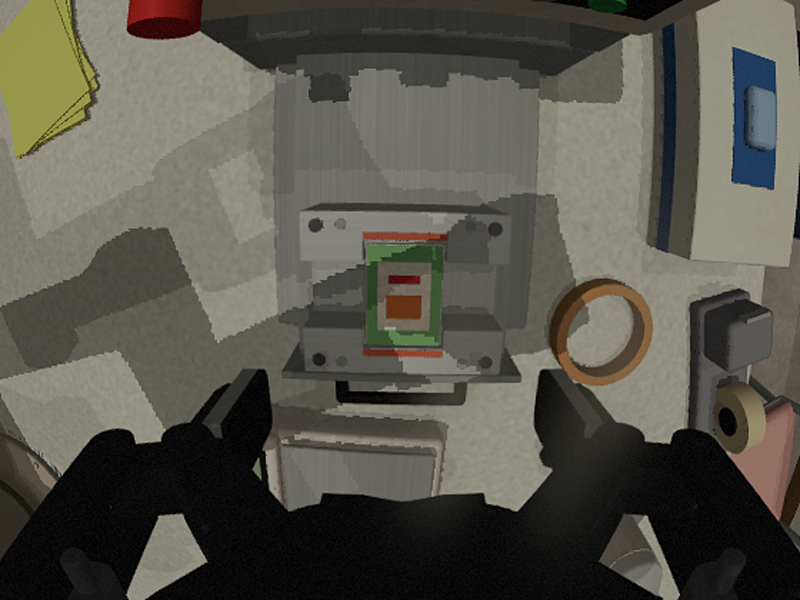

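The tub lid spans (365,243)–(443,348) in the 800-px view, centre about (404,296). The die edges lie parallel to the image axes, so the yaw is right.

```bash
cat > wp.py <<'E'
import sys,pickle; from h import *
def W(n,x,y): return wray(pickle.load(open(f"pics/{n}.pkl","rb")),((x+.5)*.7-.5,(y+.5)*.7-.5))
E
python3 - <<'E'
from wp import *
T=ray("top",((71.5)/3-.5+172,(110.5)/3-.5+180)); S=ray("scene",((681.5)/3.2-.5+150,(94.5)/3.2-.5+165))
w=W("w1",404,296)
print(atz(w,.125),tri([w,T,S]),tri([w,S]))
f=lambda x,y:atz(W("w1",x,y),.125)
for a,b in(((365,243),(443,243)),((365,243),(366,348)),((300,212),(509,213)),((300,366),(505,370)),((365,236),(446,235)),((364,353),(443,353))):
    d=f(*b)-f(*a); print(np.degrees(np.arctan2(d[1],d[0])),np.linalg.norm(d), (f(*a)+f(*b))/2)
E
```

```text
[0.5686 0.29   0.125 ] [0.5685 0.2903 0.1232] [0.5699 0.2912 0.1255]
-4.7644100210220275 0.043244923583382805 [0.5711 0.3204 0.125 ]
-95.44812366343324 0.06219334436747189 [0.5466 0.2912 0.125 ]
-5.020818758345451 0.11623537639849803 [0.5729 0.338  0.125 ]
-6.025515731577988 0.12476338690746232 [0.5641 0.2449 0.125 ]
-4.0284868301261865 0.04478615124535654 [0.5723 0.3245 0.125 ]
-4.804143393856047 0.04678104153842494 [0.5654 0.2552 0.125 ]
```

Call:
{"name": "jog_arm", "arguments": {
  "hand": [0.0854, 0.0854, 0.0854, 0.0854, 0.0854],
  "travel": [
    [0, -0.001, -0.04],
    [0, 0, -0.04],
    [0, 0, -0.03],
    [0, 0, -0.015],
    [0, 0, -0.009]
  ],
  "yaw": [0, 0, 0, 0, 0],
  "grip_force": 30
}}

```text
time_s: 2.65
position: [0.5691, 0.2899, 0.1193]
tool_rot: [[0.084, 0.996, 0.0], [0.996, -0.084, 0.0], [0.0, 0.0, -1.0]]
ft_force: [0.5, 0.7, 0.5]
grip_width: 0.0855
gripper_force: 0.0
```

Call:
{"name": "jog_arm", "arguments": {
  "hand": [0.06, 0.05, 0.04, 0.03, 0.03],
  "travel": [
    [0, 0, 0],
    [0, 0, 0],
    [0, 0, 0],
    [0, 0, 0],
    [0, 0, 0]
  ],
  "yaw": [0, 0, 0, 0, 0]
}}

```text
time_s: 3.28
position: [0.5693, 0.2899, 0.1205]
tool_rot: [[0.084, 0.996, 0.002], [0.996, -0.084, 0.001], [0.001, 0.002, -1.0]]
ft_force: [-1.3, -0.8, 5.8]
grip_width: 0.0435
gripper_force: 30.8
```

Call:
{"name": "jog_arm", "arguments": {
  "hand": [0.03, 0.03, 0.03, 0.03, 0.03],
  "travel": [
    [0, 0, 0],
    [0, 0, 0],
    [0, 0, 0],
    [0, 0, 0],
    [0, 0, 0]
  ],
  "yaw": [0, 0, 0, 0, 0]
}}

```text
time_s: 3.9
position: [0.5693, 0.2899, 0.1205]
tool_rot: [[0.084, 0.996, 0.002], [0.996, -0.084, 0.001], [0.001, 0.002, -1.0]]
ft_force: [-0.6, -0.3, 6.3]
grip_width: 0.0434
gripper_force: 30.8
```

Call:
{"name": "jog_arm", "arguments": {
  "hand": [0.03, 0.03, 0.03, 0.03, 0.03],
  "travel": [
    [0, 0, 0.01],
    [0, 0, 0.02],
    [0, 0, 0.03],
    [0, 0, 0.03],
    [0, 0, 0.02]
  ],
  "yaw": [0, 0, 0, 0, 0]
}}

```text
time_s: 4.53
position: [0.569, 0.2898, 0.2313]
tool_rot: [[0.084, 0.996, 0.002], [0.996, -0.084, 0.0], [0.001, 0.002, -1.0]]
ft_force: [0.5, -1.0, -0.2]
grip_width: 0.0432
gripper_force: 30.7
```

```bash
python3 w.py w2
```

```text
4.525 [0.569  0.2898 0.2313] -4.80858727092395 [ 0.4972 -0.9702 -0.2229] 0.04315366026586078 [16.3913 31.4979 60.6831 -0.0015 87.7267 21.2   ]
```

View pics/w2.png

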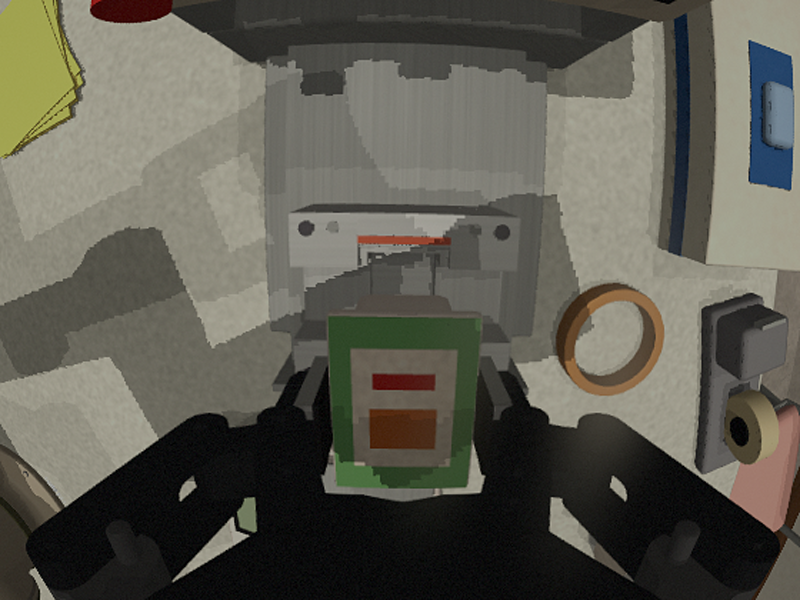

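The tub is held by its rim, level, with lid corners near (328,316), (481,318), (476,485) and (335,488). The die cavity is empty.

Call:
{"name": "jog_arm", "arguments": {
  "hand": [0.03, 0.03, 0.03, 0.03, 0.03],
  "travel": [
    [-0.003, -0.015, 0],
    [-0.006, -0.025, 0],
    [-0.006, -0.025, 0],
    [-0.007, -0.025, 0],
    [-0.008, -0.025, 0]
  ],
  "yaw": [-0.08, -0.13, -0.14, -0.14, -0.14]
}}

```text
time_s: 5.2
position: [0.5384, 0.174, 0.229]
tool_rot: [[0.658, 0.753, -0.001], [0.753, -0.658, -0.0], [-0.0, -0.0, -1.0]]
ft_force: [0.6, 0.0, 0.1]
grip_width: 0.0432
gripper_force: 30.7
```

Call:
{"name": "jog_arm", "arguments": {
  "hand": [0.03, 0.03, 0.03, 0.03, 0.03],
  "travel": [
    [-0.008, -0.025, 0],
    [-0.007, -0.025, -0.01],
    [-0.006, -0.025, -0.02],
    [-0.005, -0.022, -0.02],
    [-0.004, -0.015, -0.02]
  ],
  "yaw": [-0.14, -0.14, -0.14, -0.14, -0.13]
}}

```text
time_s: 5.82
position: [0.5084, 0.0619, 0.1586]
tool_rot: [[0.987, 0.161, -0.0], [0.161, -0.987, -0.0], [-0.0, 0.0, -1.0]]
ft_force: [1.0, -0.1, -0.8]
grip_width: 0.0434
gripper_force: 30.7
```

Call:
{"name": "jog_arm", "arguments": {
  "hand": [0.03, 0.03, 0.03, 0.03, 0.03],
  "travel": [
    [0, 0, -0.02],
    [0, 0, -0.01],
    [0, 0, 0],
    [0, 0, 0],
    [0, 0, 0]
  ],
  "yaw": [0, 0, 0, 0, 0]
}}

```text
time_s: 6.45
position: [0.5092, 0.0629, 0.1299]
tool_rot: [[0.986, 0.166, 0.001], [0.166, -0.986, -0.0], [0.001, 0.0, -1.0]]
ft_force: [0.2, -0.0, -0.7]
grip_width: 0.0432
gripper_force: 30.7
```

```bash
python3 - <<'E'
from wp import *
C=[(328,316),(481,318),(476,485),(335,488)]
for z in np.arange(.226,.246,.002):
    p=[atz(W("w2",*c),z) for c in C]; print(z,[round(float(np.linalg.norm(p[i]-p[(i+1)%4])),4) for i in range(4)],np.mean(p,0))
s=env.observe(); print(s["time_s"],s["position"],np.degrees(np.arctan2(s["tool_rot"][1,1],s["tool_rot"][0,1])),s["ft_force"])
E
python3 w.py w3
```

```text
0.226 [0.0458, 0.0626, 0.0501, 0.0645] [0.569  0.2832 0.226 ]
0.228 [0.0451, 0.0617, 0.0494, 0.0635] [0.5691 0.2843 0.228 ]
0.23 [0.0444, 0.0607, 0.0486, 0.0625] [0.5692 0.2854 0.23  ]
0.232 [0.0437, 0.0598, 0.0478, 0.0616] [0.5692 0.2865 0.232 ]
0.234 [0.043, 0.0588, 0.0471, 0.0606] [0.5693 0.2876 0.234 ]
0.23600000000000002 [0.0423, 0.0579, 0.0463, 0.0596] [0.5694 0.2888 0.236 ]
0.23800000000000002 [0.0416, 0.0569, 0.0455, 0.0586] [0.5695 0.2899 0.238 ]
0.24000000000000002 [0.0409, 0.056, 0.0448, 0.0576] [0.5696 0.291  0.24  ]
0.24200000000000002 [0.0402, 0.055, 0.044, 0.0566] [0.5696 0.2921 0.242 ]
0.24400000000000002 [0.0395, 0.0541, 0.0433, 0.0557] [0.5697 0.2932 0.244 ]
6.45 [0.5092 0.0629 0.1299] -80.42275608915321 [ 0.2353 -0.029  -0.6874]
6.45 [0.5092 0.0629 0.1299] -80.42275608915321 [ 0.2353 -0.029  -0.6874] 0.04315627516468732 [-6.1962 25.17   90.7053  0.0022 64.0539 74.2256]
```

View pics/w3.png

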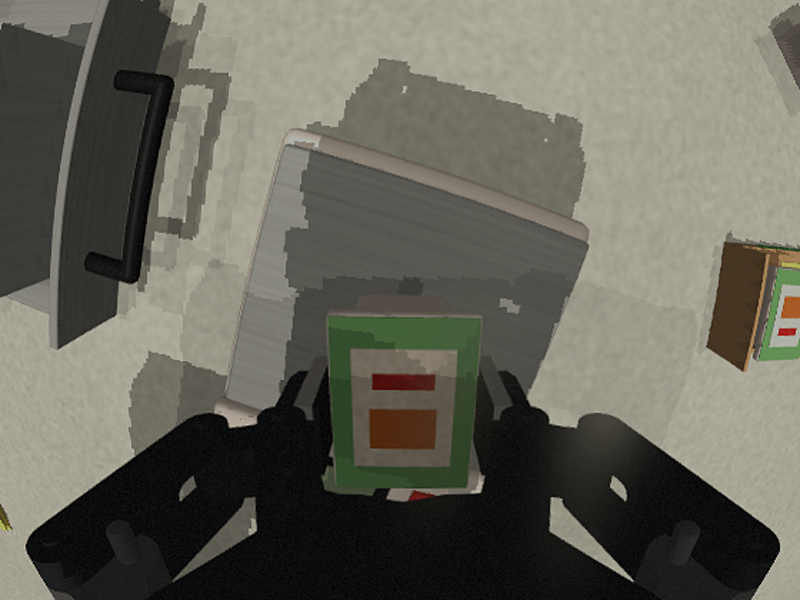

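The tub hangs level over the pan, whose far edge runs (290,140)–(588,238). I'll lower it and feel for contact.

Call:
{"name": "jog_arm", "arguments": {
  "hand": [0.03, 0.03, 0.03, 0.03, 0.03],
  "travel": [
    [0, 0, -0.015],
    [0, 0, -0.013],
    [0, 0, -0.006],
    [0, 0, -0.002],
    [0, 0, 0]
  ],
  "yaw": [0, 0, 0, 0, 0]
}}

```text
time_s: 7.12
position: [0.509, 0.0628, 0.0935]
tool_rot: [[0.986, 0.166, 0.0], [0.166, -0.986, -0.0], [0.0, 0.0, -1.0]]
ft_force: [0.7, -0.2, 0.2]
grip_width: 0.0434
gripper_force: 30.7
```

Call:
{"name": "jog_arm", "arguments": {
  "hand": [0.03, 0.03, 0.03, 0.03, 0.03],
  "travel": [
    [0, 0, -0.001],
    [0, 0, -0.001],
    [0, 0, 0],
    [0, 0, 0],
    [0, 0, 0]
  ],
  "yaw": [0, 0, 0, 0, 0]
}}

```text
time_s: 7.75
position: [0.509, 0.0628, 0.0915]
tool_rot: [[0.986, 0.166, 0.0], [0.166, -0.986, 0.0], [0.0, 0.0, -1.0]]
ft_force: [-0.3, -0.4, 3.8]
grip_width: 0.043
gripper_force: 31.1
```

Call:
{"name": "jog_arm", "arguments": {
  "hand": [0.046, 0.055, 0.07, 0.0854, 0.0854],
  "travel": [
    [0, 0, 0],
    [0, 0, 0],
    [0, 0, 0],
    [0, 0, 0],
    [0, 0, 0]
  ],
  "yaw": [0, 0, 0, 0, 0]
}}

```text
time_s: 8.38
position: [0.5089, 0.0628, 0.0913]
tool_rot: [[0.986, 0.166, 0.0], [0.166, -0.986, 0.0], [0.0, -0.0, -1.0]]
ft_force: [0.0, 0.0, -0.4]
grip_width: 0.0855
gripper_force: 0.0
```

Call:
{"name": "jog_arm", "arguments": {
  "hand": [0.0854, 0.0854, 0.0854, 0.0854, 0.0854],
  "travel": [
    [0, 0, 0.02],
    [0, 0, 0.03],
    [0, 0, 0.03],
    [0, 0, 0.03],
    [0, 0, 0.02]
  ],
  "yaw": [0, 0, 0, 0.1, 0.15]
}}

```text
time_s: 9.0
position: [0.509, 0.0628, 0.2228]
tool_rot: [[0.913, 0.409, 0.001], [0.409, -0.913, -0.0], [0.001, 0.001, -1.0]]
ft_force: [-0.3, -0.4, -0.6]
grip_width: 0.0856
gripper_force: 0.0
```

Call:
{"name": "jog_arm", "arguments": {
  "hand": [0.0854, 0.0854, 0.0854, 0.0854, 0.0854],
  "travel": [
    [0, 0, 0],
    [0, 0, 0],
    [0, 0, 0],
    [0, 0, 0],
    [0, 0, 0]
  ],
  "yaw": [0.17, 0.17, 0.17, 0.17, 0.17]
}}

```text
time_s: 9.62
position: [0.5088, 0.0628, 0.2213]
tool_rot: [[0.294, 0.956, -0.0], [0.956, -0.294, 0.0], [-0.0, -0.0, -1.0]]
ft_force: [-0.1, -0.0, -0.3]
grip_width: 0.0851
gripper_force: 0.0
```

Call:
{"name": "jog_arm", "arguments": {
  "hand": [0.0854, 0.0854, 0.0854, 0.0854, 0.0854],
  "travel": [
    [0, 0, 0],
    [0, 0, 0],
    [0, 0, 0],
    [0, 0, 0],
    [0, 0, 0]
  ],
  "yaw": [0.17, 0.17, 0.13, 0, 0]
}}

```text
time_s: 10.25
position: [0.5089, 0.0628, 0.2213]
tool_rot: [[-0.163, 0.987, -0.0], [0.987, 0.163, -0.0], [-0.0, -0.0, -1.0]]
ft_force: [0.1, -0.8, -0.1]
grip_width: 0.0856
gripper_force: 0.0
```

```bash
python3 w.py w4
```

```text
10.25 [0.5089 0.0628 0.2213] 9.367166903310373 [ 0.1165 -0.8426 -0.1429] 0.08561978460169327 [ -6.2132  19.3634  82.8719  -0.0011  77.7684 -15.5802]
```

View pics/w4.png

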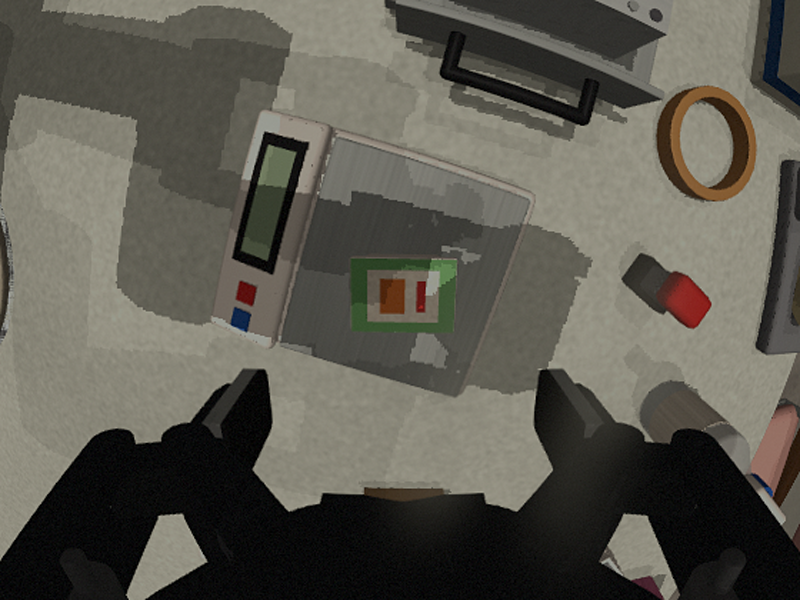

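The tub stands upright on the pan with lid corners (350,258)–(457,331), centre (403.5,295), aligned with the tool.

```bash
python3 - <<'E'
from wp import *
f=lambda x,y:atz(W("w4",x,y),.096)
print(f(403.5,295))
for a,b in(((350,258),(457,258)),((350,333),(456,331)),((350,258),(350,333)),((457,258),(456,331))):
    d=f(*b)-f(*a); print(np.degrees(np.arctan2(d[1],d[0])),np.linalg.norm(d))
E
```

```text
[0.5086 0.0635 0.096 ]
9.376435019803495 0.05904806493980578
10.507059853305014 0.06110437068686579
-82.33600981093315 0.04384276847624235
-79.63653553472548 0.04262381050042962
```

Call:
{"name": "jog_arm", "arguments": {
  "hand": [0.0854, 0.0854, 0.0854, 0.0854, 0.0854],
  "travel": [
    [0, 0, -0.04],
    [0, 0, -0.04],
    [0, 0, -0.03],
    [0, 0, -0.015],
    [0, 0, -0.006]
  ],
  "yaw": [0, 0, 0, 0, 0]
}}

```text
time_s: 10.92
position: [0.5087, 0.0628, 0.0896]
tool_rot: [[-0.164, 0.986, -0.001], [0.986, 0.164, 0.0], [0.0, -0.001, -1.0]]
ft_force: [0.4, -0.1, 0.6]
grip_width: 0.0853
gripper_force: 0.0
```

Call:
{"name": "jog_arm", "arguments": {
  "hand": [0.075, 0.065, 0.058, 0.05, 0.05],
  "travel": [
    [0, 0, 0],
    [0, 0, 0],
    [0, 0, 0],
    [0, 0, 0],
    [0, 0, 0]
  ],
  "yaw": [0, 0, 0, 0, 0]
}}

```text
time_s: 11.55
position: [0.5093, 0.0628, 0.0913]
tool_rot: [[-0.165, 0.986, 0.002], [0.986, 0.165, -0.0], [-0.0, 0.002, -1.0]]
ft_force: [-0.7, 0.1, 5.3]
grip_width: 0.0592
gripper_force: 32.4
```

Call:
{"name": "jog_arm", "arguments": {
  "hand": [0.05, 0.05, 0.05, 0.05, 0.05],
  "travel": [
    [0, 0, 0],
    [0, 0, 0.01],
    [0, 0, 0.02],
    [0, 0, 0.03],
    [0, 0, 0.03]
  ],
  "yaw": [0, 0, 0, 0, 0]
}}

```text
time_s: 12.18
position: [0.5087, 0.0628, 0.1818]
tool_rot: [[-0.165, 0.986, 0.0], [0.986, 0.165, 0.0], [-0.0, 0.0, -1.0]]
ft_force: [0.3, 0.3, -0.9]
grip_width: 0.0593
gripper_force: 32.7
```

The tub is gripped by its ends (59.3 mm). I'll carry it high past the carton so the wrist camera can see the empty place ahead of it.

Call:
{"name": "jog_arm", "arguments": {
  "hand": [0.05, 0.05, 0.05, 0.05, 0.05],
  "travel": [
    [0.005, -0.02, 0.01],
    [0.006, -0.04, 0],
    [0.006, -0.042, 0],
    [0.006, -0.042, 0],
    [0.006, -0.042, 0]
  ],
  "yaw": [0, 0, 0, 0, 0]
}}

```text
time_s: 12.8
position: [0.5379, -0.1245, 0.191]
tool_rot: [[-0.165, 0.986, 0.0], [0.986, 0.165, -0.0], [-0.0, 0.0, -1.0]]
ft_force: [1.7, 0.2, -0.6]
grip_width: 0.059
gripper_force: 32.8
```

Call:
{"name": "jog_arm", "arguments": {
  "hand": [0.05, 0.05, 0.05, 0.05, 0.05],
  "travel": [
    [0.006, -0.042, 0],
    [0.006, -0.042, 0],
    [0.006, -0.042, 0],
    [0.005, -0.036, 0],
    [0.004, -0.02, 0]
  ],
  "yaw": [0, 0, 0, 0, 0]
}}

```text
time_s: 13.42
position: [0.5647, -0.307, 0.1906]
tool_rot: [[-0.164, 0.986, -0.0], [0.986, 0.164, -0.0], [-0.0, -0.0, -1.0]]
ft_force: [-0.2, -0.3, -0.5]
grip_width: 0.0589
gripper_force: 32.7
```

Call:
{"name": "jog_arm", "arguments": {
  "hand": [0.05, 0.05, 0.05, 0.05, 0.05],
  "travel": [
    [0, 0, 0],
    [0, 0, 0],
    [0, 0, 0],
    [0, 0, 0],
    [0, 0, 0]
  ],
  "yaw": [0, 0, 0, 0, 0]
}}

```text
time_s: 14.05
position: [0.5649, -0.3049, 0.1904]
tool_rot: [[-0.166, 0.986, 0.0], [0.986, 0.166, -0.0], [-0.0, 0.0, -1.0]]
ft_force: [0.6, -0.2, -0.8]
grip_width: 0.0587
gripper_force: 32.7
```

```bash
python3 w.py w5
```

```text
14.05 [ 0.5649 -0.3049  0.1904] 9.53714058636706 [ 0.6039 -0.1502 -0.7852] 0.058711109691478525 [-38.9007  33.49    63.8687   0.0002  82.6372 -48.4379]
```

View pics/w5.png

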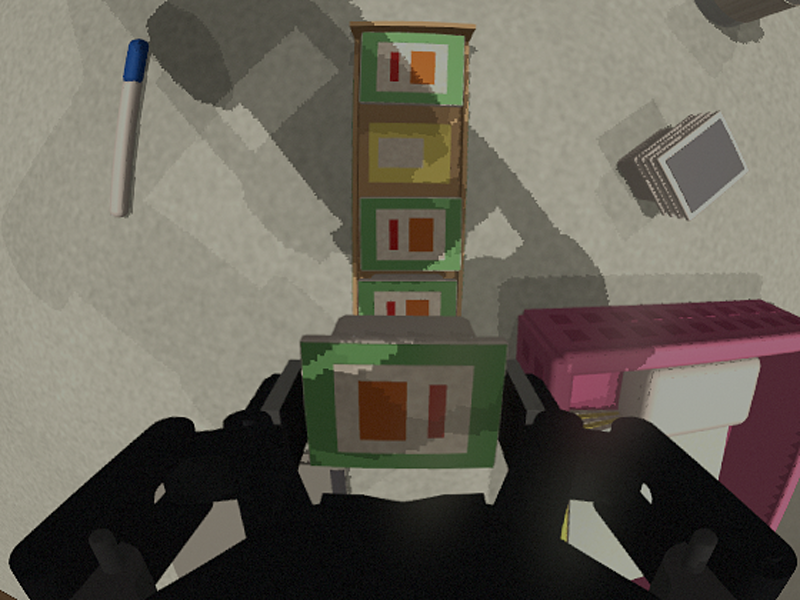

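Packed lids are centred at (413,69) and (411,235), and the yellow leaflet at (412,152). The held lid spans (300,337)–(508,467). The place second from the end wall is free.

```bash
python3 - <<'E'
from wp import *
T=lambda x,y:ray("top",((x+.5)/3-.5+172,(y+.5)/3-.5+180))
S=lambda x,y:ray("scene",((x+.5)/3.2-.5+150,(y+.5)/3.2-.5+165))
for k,w,t,s,z in (("A",(413,69),(596,150),(210,309),.047),("B",(411,235),(701,133),(110,368),.047),("leaf",(412,152),(638,148),(165,362),.003)):
    print(k,atz(W("w5",*w),z),tri([W("w5",*w),T(*t),S(*s)]))
g=lambda x,y,z:atz(W("w5",x,y),z)
a=(g(364,33,.047)+g(465,35,.047)+g(462,104,.047)+g(361,102,.047))/4; b=(g(361,198,.047)+g(461,198,.047)+g(461,271,.047)+g(361,270,.047))/4
d=a-b; print(a,b,(a+b)/2,np.linalg.norm(d),np.degrees(np.arctan2(d[1],d[0]))-90)
print("lipmid",(g(357,152,.017)+g(466,152,.017))/2, "held",sum(g(*c,.195) for c in ((300,337),(508,337),(502,467),(308,467)))/4)
for p,q in (((361,102),(462,104)),((361,198),(461,198))):
    d=g(*q,.047)-g(*p,.047); print(np.degrees(np.arctan2(d[1],d[0])))
print("gap edges",g(411,103,.047),g(411,198,.047))
E
```

```text
A [ 0.5487 -0.1761  0.047 ] [ 0.5461 -0.1751  0.0454]
B [ 0.5639 -0.2725  0.047 ] [ 0.5618 -0.2724  0.0437]
leaf [ 0.5569 -0.2226  0.003 ] [ 0.5541 -0.2239  0.0022]
[ 0.5486 -0.1749  0.047 ] [ 0.5639 -0.2721  0.047 ] [ 0.5562 -0.2235  0.047 ] 0.09839854858832371 8.936456485728229
lipmid [ 0.5564 -0.2229  0.017 ] held [ 0.5647 -0.3042  0.195 ]
8.687751942532593
9.697201740659915
gap edges [ 0.551  -0.1965  0.047 ] [ 0.5602 -0.2512  0.047 ]
```

Call:
{"name": "jog_arm", "arguments": {
  "hand": [0.05, 0.05, 0.05, 0.05, 0.05],
  "travel": [
    [-0.002, 0.02, 0],
    [-0.003, 0.025, 0],
    [-0.003, 0.025, -0.01],
    [-0.001, 0.011, -0.03],
    [0, 0, -0.03]
  ],
  "yaw": [0, 0, 0, 0, 0]
}}

```text
time_s: 14.72
position: [0.5557, -0.222, 0.1201]
tool_rot: [[-0.167, 0.986, 0.001], [0.986, 0.167, -0.0], [-0.0, 0.001, -1.0]]
ft_force: [-0.6, -0.2, -0.9]
grip_width: 0.0592
gripper_force: 32.8
```

Call:
{"name": "jog_arm", "arguments": {
  "hand": [0.05, 0.05, 0.05, 0.05, 0.05],
  "travel": [
    [0, 0, -0.02],
    [0, 0, 0],
    [0, 0, 0],
    [0, 0, 0],
    [0, 0, 0]
  ],
  "yaw": [0, 0, 0, 0, 0]
}}

```text
time_s: 15.35
position: [0.5561, -0.2243, 0.101]
tool_rot: [[-0.165, 0.986, 0.001], [0.986, 0.165, -0.001], [-0.001, 0.001, -1.0]]
ft_force: [-0.4, 0.6, -1.0]
grip_width: 0.0596
gripper_force: 32.7
```

Call:
{"name": "jog_arm", "arguments": {
  "hand": [0.05, 0.05, 0.05, 0.05, 0.05],
  "travel": [
    [0, 0, -0.01],
    [0, 0, -0.01],
    [0, 0, -0.005],
    [0, 0, 0],
    [0, 0, 0]
  ],
  "yaw": [0, 0, 0, 0, 0]
}}

```text
time_s: 15.98
position: [0.556, -0.2243, 0.0755]
tool_rot: [[-0.165, 0.986, 0.0], [0.986, 0.165, -0.0], [-0.0, 0.0, -1.0]]
ft_force: [0.1, 0.0, 0.4]
grip_width: 0.0591
gripper_force: 32.7
```

Call:
{"name": "jog_arm", "arguments": {
  "hand": [0.05, 0.05, 0.05, 0.05, 0.05],
  "travel": [
    [0, 0, -0.012],
    [0, 0, -0.01],
    [0, 0, -0.006],
    [0, 0, -0.002],
    [0, 0, 0]
  ],
  "yaw": [0, 0, 0, 0, 0]
}}

```text
time_s: 16.6
position: [0.5559, -0.2242, 0.0453]
tool_rot: [[-0.165, 0.986, 0.0], [0.986, 0.165, 0.0], [0.0, 0.0, -1.0]]
ft_force: [-0.3, -0.7, -0.2]
grip_width: 0.0591
gripper_force: 32.7
```

Call:
{"name": "jog_arm", "arguments": {
  "hand": [0.05, 0.05, 0.05, 0.05, 0.05],
  "travel": [
    [0, 0, -0.001],
    [0, 0, -0.001],
    [0, 0, -0.001],
    [0, 0, 0],
    [0, 0, 0]
  ],
  "yaw": [0, 0, 0, 0, 0]
}}

```text
time_s: 17.23
position: [0.5559, -0.2242, 0.0423]
tool_rot: [[-0.165, 0.986, 0.0], [0.986, 0.165, -0.0], [-0.0, 0.0, -1.0]]
ft_force: [0.3, -0.2, -0.9]
grip_width: 0.0592
gripper_force: 32.8
```

Call:
{"name": "jog_arm", "arguments": {
  "hand": [0.05, 0.05, 0.05, 0.05, 0.05],
  "travel": [
    [0, 0, -0.0005],
    [0, 0, -0.0005],
    [0, 0, -0.0005],
    [0, 0, 0],
    [0, 0, 0]
  ],
  "yaw": [0, 0, 0, 0, 0]
}}

```text
time_s: 17.85
position: [0.5559, -0.2243, 0.0422]
tool_rot: [[-0.165, 0.986, 0.001], [0.986, 0.165, -0.001], [-0.001, 0.001, -1.0]]
ft_force: [-5.3, 2.6, 11.6]
grip_width: 0.0591
gripper_force: 33.9
```

The floor contact came at the expected height (TCP 0.042). I'll release and rise.

Call:
{"name": "jog_arm", "arguments": {
  "hand": [0.061, 0.065, 0.072, 0.0854, 0.0854],
  "travel": [
    [0, 0, 0.0005],
    [0, 0, 0],
    [0, 0, 0],
    [0, 0, 0],
    [0, 0, 0]
  ],
  "yaw": [0, 0, 0, 0, 0]
}}

```text
time_s: 18.48
position: [0.5559, -0.2242, 0.0413]
tool_rot: [[-0.165, 0.986, -0.0], [0.986, 0.165, 0.0], [0.0, -0.0, -1.0]]
ft_force: [0.1, -0.5, -0.4]
grip_width: 0.0853
gripper_force: 0.0
```

Call:
{"name": "jog_arm", "arguments": {
  "hand": [0.0854, 0.0854, 0.0854, 0.0854, 0.0854],
  "travel": [
    [0, 0, 0.02],
    [0, 0, 0.03],
    [0, 0, 0.04],
    [0, 0, 0.04],
    [0, 0, 0.02]
  ],
  "yaw": [0, 0, 0, 0, 0]
}}

```text
time_s: 19.1
position: [0.5563, -0.2244, 0.1937]
tool_rot: [[-0.165, 0.986, 0.003], [0.986, 0.165, -0.002], [-0.002, 0.002, -1.0]]
ft_force: [-0.6, -1.1, -0.2]
grip_width: 0.0854
gripper_force: 0.0
```

Call:
{"name": "jog_arm", "arguments": {
  "hand": [0.0854, 0.0854, 0.0854, 0.0854, 0.0854],
  "travel": [
    [0, 0, 0],
    [0, 0, 0],
    [0, 0, 0],
    [0, 0, 0],
    [0, 0, 0]
  ],
  "yaw": [0, 0, 0, 0, 0]
}}

```text
time_s: 19.73
position: [0.5559, -0.2242, 0.191]
tool_rot: [[-0.165, 0.986, -0.0], [0.986, 0.165, 0.0], [0.0, -0.0, -1.0]]
ft_force: [-0.4, -0.3, -0.3]
grip_width: 0.0855
gripper_force: 0.0
```

```bash
python3 w.py w6
```

```text
19.725 [ 0.5559 -0.2242  0.191 ] 9.509299526352553 [-0.42   -0.2525 -0.2863] 0.0855277789971144 [-33.2713  29.2798  71.5542   0.0007  79.1979 -42.7807]
```

View pics/w6.png

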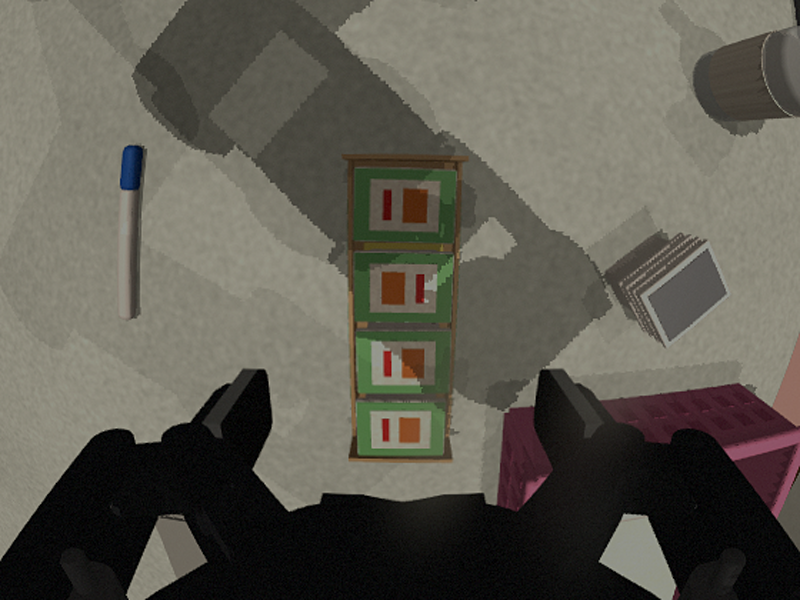

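The tub now stands in the row with its lid at (355,252)–(452,325), level with and parallel to its three undisturbed neighbours. There is a gap on both sides.

```bash
python3 -c "
from rig import env; print(env.close_job())"
```

```text
the job is handed in; nothing more can be done
None
```

The tub was weighed on the scale, re-gripped by its ends and packed upright in the empty carton place; the last picture showed its neighbours undisturbed, and the job was handed in at about 20 s, though no verdict came back.

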